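# Fish the dropped spanner out from behind the belt guard and clip it home

## Robot

A 7-joint arm with a two-finger parallel gripper is mounted at the origin on the work surface. World frame = base frame: x ahead of the robot, y to its left, z up, the work surface at z = 0. Lengths are in mm, angles in rad, forces in N, time in s.
With the tool pointing down it reaches from about 400 to 875 mm from the base axis. Payload 4.4 kg.
Tool frame: the origin (TCP) lies at the very end of the fingers, on their centre line; the grasp point (between the pads) lies 19 mm behind it; z points along the fingers, y is the line along which they close (so a half turn about z gives the same grasp; the last joint's range is limited). The gripper opens to 85 mm and grips with 20 to 120 N. Pads are 22 mm wide; open, the fingers measure 114 mm over their backs; the gripper's body (76 mm by 85 mm) begins 54 mm behind the grasp point. The pads swing forward as they close: fully open they stand 13 mm farther back than shut.
Start: joints at [-1.391, 0.628, 0.038, 1.517, -0.027, 0.996, -0.02], TCP at [158.141, 630.483, 231.313] pointing down, gripper open.
Joint ranges: [-3.06, 3.06], [-0.37, 2.12], [-1.25, 1.32], [0.18, 2.47], [-1.1, 4.24], [0.23, 1.98], [-2.94, 2.94]. Speed limits (rad/s): [2.57, 2.57, 3.14, 3.14, 3.14, 3.14, 3.14].

## Interface

Orientations are given as [roll, pitch, yaw] about the fixed x, y, z axes, in that order (R = Rz(yaw) Ry(pitch) Rx(roll)).
In Python, from cell import read_state, get_image, camera_params, finish_job gives the robot as it stands.
- The arm moves only by the tool arm_command, never from a script. Its argument "deltas" is a list of rows, each an object of numbers: "dx", "dy", "dz": the shift along the world's x, y, z in m; "yaw": the turn about the world's z in degrees; "jaw": the opening, from 0 (shut) to 1 (fully open). A call has 1 to 20 rows; each row is the pose to reach, as a shift and turn from the pose commanded when the call began; what a row does not reach only later rows make up. A row lasts 1/10 s, in which the tool goes at most 50 mm and 8.59 degrees, less where a joint would pass 70% of its speed; a pose out of reach is approached as far as the arm can. A call with a gripper value outside its range is refused whole. The fingers move at their own pace and stop on an object; the grip force is fixed at half the most. Time passes only in rows, so rows that repeat a pose let the fingers close. It gives the time, the measured TCP pose, the force, the opening and the grip force at its end, in the units of the state.
- read_state(): the state, without advancing time (a new reading comes with each control period).
- get_image(name): name is "scene" or "top" or "wrist"; returns (picture, depth): 384x512x3 uint8, red, green, blue; 384x512 float32, mm along the optical axis (not along the pixel's ray), 0 where there is no reading.
- camera_params(name): a dict with "camera_matrix" (3x3 intrinsics, pixels), "extrinsics" (4x4, takes a point from camera to world coordinates). Camera axes: x right, y down, z forward; pixel columns grow to the right and rows downward; lengths in mm; the calibration is good to about 2 mm. The wrist camera is an equidistant fisheye: a pixel r from the principal point sees the ray r / f radians off the axis. A picture is of the moment at which its call begins: read the wrist's pose just before it. camera_params takes no time and is no camera call; for the wrist camera it gives the pose at the moment of the call.
- finish_job(): hands the job in; it is judged then, once.
The state is a dict: "clock": time; "qpos": joint angles; "qd": joint speeds; "tau": joint torques, N m; "eef_pos": TCP position; "tool_rot": TCP orientation; "force": force on the tool from outside, world axes, zero at the start; "torque": the same for the moment, N m; "width": finger opening in mm; "gripper_force": force on a finger pad.
Only numpy, scipy, OpenCV 4.12 (cv2) and the standard library are available. Lean on these libraries where they do the work, as an engineer would, in place of code of your own. Each camera call takes 0.05 s, during which the arm holds its last target. There are 200 camera calls.

## Task

The spanner has been dropped behind the yellow wire guard of the polishing machine: reach the hook in through the gap at the foot of the guard, catch the spanner and draw it out onto the open bench. Lay the hook back on its black mat and press the spanner down into the two empty sprung clips of the rack until it clicks fully home, and leave it there. Don't disturb the cups and other work standing on the bench or the green bar behind the guard.

Things in the scene. Friction and masses are not known exactly. Their poses are not given: they have to be found in the camera images.
- machine: green polishing spindle, fixed; its pulleys stand in a yellow wire guard. Origin: bench, middle of the guard's open front. x points in behind the guard, y left looking in. Guard: x 0 to 280, y -160 to 160 (posts 16 mm square), 200 mm high, wires 5 mm thick, 32 mm apart on top, front and sides. Pulleys hang inside from x 205, lowest 48 mm above the bench; the machine itself is beyond x 280.
- guard_gap (a point): middle of the guard's front foot gap, 30 mm above the bench (machine x 8, y 0, z 30 mm). The gap is 60 mm high and 300 mm wide between the posts, with bare bench right through; only the front is open at the foot.
- spanner: loose flat steel spanner, 0.11 to 0.23 kg, 190 mm long, 8 mm thick all over, lying flat on the bench behind the guard, ring end towards the open front. Origin mid-handle, on its underside; x along it towards the open jaw, z up. Handle straight, 16 mm wide, x -58 to 52; ring 34 mm outside, 24 mm hole, centre x -75; jaw head 34 mm wide, x 52 to 98.
- spanner_ring (a point): centre of the spanner's ring hole, at half its thickness (x -75, z 4 mm in the spanner's frame)
- hook: loose drawing hook, 0.14 kg, lying tip down on the mat. Origin: middle of the handle's underside; x towards the tip, z up. Flat-sided wooden handle 110 long (x -55 to 55), 22 wide, 26 mm high; steel rod 7 mm thick runs from it at 16.5 mm above the underside to x 205, its end bent straight down: a tip 7 mm thick, 11 mm of free drop below the rod.
- hook_tip (a point): lowest point of the hook's bent-down tip (x 205, y 0, z 1.5 mm in the hook's frame)
- mat: black rubber mat, fixed, 300 mm along its x, 100 mm along its y, 3 mm thick; origin at the centre of its underside on the bench. The hook starts lying on it.
- rack: fixed dark wooden spanner rack, board 210 (x) by 150 (y) by 20 mm, origin at the centre of its underside. Two rows of two red clips: the row at y = -40 mm holds another, dark spanner (fixed), the row at y = +35 mm is empty. Grooves run along x.
- rack_seat (a point): middle of the empty row, on the groove floor, 26 mm above the bench (rack x 0, y 35 mm). Home: the spanner's underside on this floor, its middle near here, its x along the rack's x, either way round. The row's two clips are 20 mm long, centred 40 mm either side along x (60 mm free between for fingers), 44 mm wide, groove 19 mm wide.
- rack_mouth (a point): point 30 mm above rack_seat, level with the clips' flared tops. A sprung steel ball stands in either cheek of both clips: the spanner meets the balls when its underside is 18 mm above the groove floor; a push down of about 10 to 15 N forces it past, and the balls snap over its upper edges when it is home.
- cup_pale: pale wooden cup, 64 mm wide, 66 mm high, bystander; origin under its centre
- cup_brown: brown wooden cup, 60 mm wide, 60 mm high, bystander; origin under its centre
- cup_dark: dark wooden cup, 68 mm wide, 62 mm high, bystander; origin under its centre
- sanding_drum: upright sanding drum 48 mm wide, 50 mm high with a 30 mm shank on top, bystander; origin under its centre
- wax_tin: round brass-coloured tin with a pale lid, 72 mm wide, 45 mm high, bystander; origin under its centre
- compound_bar: green bar of polishing compound 90 x 34 x 34 mm lying behind the guard near its y = 125 mm side, bystander; origin under its centre, x along it

How it is judged:
By the outcome, as a careful person would: the job done as asked, in the order asked, and still so for the second after the job is handed in, with the robot touching nothing.
It also fails if it takes over 67 s, if anything falls off the work surface, if the arm or the gripper's body presses on something with over 40 N, if the wrist force passes 120 N, or if a joint passes its speed limit or range.

## Working session

There is one attempt and no reset: what is moved stays moved. The work goes in short steps, Python scripts to look and compute and a tool call to move; the robot and the scene stay as the last step left them, time stands still between calls to the robot, and variables do not carry over. Pictures are saved under pics/ and viewed, at most 10 in all, crops included, and the job is handed in when it is done.

Besides the shell and the picture viewer there is one more tool, called after ">>>" by a JSON object that holds its "name" and its "arguments". arm_command: Moves the arm, as the interface text tells. Its arguments: {"type":"object","properties":{"deltas":{"type":"array"}},"required":["deltas"]}

```bash
mkdir -p pics; cat > h.py <<'E'
import numpy as np, cv2, json
from cell import *
def snap(n,f=None):
    p=camera_params(n); im,d=get_image(n)
    np.savez(f'pics/{f or n}.npz',im=im,d=d,K=p['camera_matrix'],E=p['extrinsics'])
    if f: cv2.imwrite(f'pics/{f}.png',cv2.cvtColor(im,cv2.COLOR_RGB2BGR))
    return im,d
def ld(f):
    z=np.load(f'pics/{f}.npz'); return z['im'],z['d'],z['K'],z['E']
def plane(K,E,uv,z):
    uv=np.atleast_2d(uv).astype(float)
    r=np.c_[(uv[:,0]-K[0,2])/K[0,0],(uv[:,1]-K[1,2])/K[1,1],np.ones(len(uv))]@E[:3,:3].T
    t=E[:3,3]; return t+r*((z-t[2])/r[:,2])[:,None]
def cloud(d,K,E):
    v,u=np.indices(d.shape); 
    P=np.stack([(u-K[0,2])/K[0,0]*d,(v-K[1,2])/K[1,1]*d,d],-1)
    return P@E[:3,:3].T+E[:3,3]
E
python3 - <<'E'
from h import *
s=read_state();print(s)
a,_=snap('top','top0');b,_=snap('scene','scene0')
for n in('top','scene'):
    p=camera_params(n);print(n,np.round(p['camera_matrix'],1).tolist(),np.round(p['extrinsics'],3).tolist())
E
```

```text
{'clock': 0.0, 'qpos': array([-1.39080405,  0.62935127,  0.0384546 ,  1.51836327, -0.02698784,
        0.99627564, -0.01998233]), 'qd': array([ 0.00062791,  0.0012823 , -0.00117026,  0.0016514 , -0.00045602,
        0.00126227,  0.00227692]), 'tau': array([-1.59402844e-04, -5.63401330e+01,  1.22625522e+00, -1.93434638e+01,
        1.09899830e-02,  1.08120116e-02, -3.22225937e-06]), 'eef_pos': array([157.99386231, 629.87196103, 230.3874954 ]), 'tool_rot': array([-3.13971400e+00,  4.24583946e-05,  2.89581459e+00]), 'force': array([ 0.01497985, -0.09005066,  0.49374528]), 'torque': array([0.04004776, 0.05374906, 0.04671053]), 'gripper_force': 0.0, 'width': 85.47121224456588}
top [[451.6, 0.0, 252.2], [0.0, 451.6, 188.7], [0.0, 0.0, 1.0]] [[-0.0, -0.979, 0.204, 242.539], [-1.0, -0.001, -0.004, -0.451], [0.004, -0.204, -0.979, 1521.834], [0.0, 0.0, 0.0, 1.0]]
scene [[397.7, 0.0, 255.9], [0.0, 397.7, 192.8], [0.0, 0.0, 1.0]] [[0.814, 0.384, -0.435, 1048.245], [0.58, -0.519, 0.628, -730.777], [0.016, -0.763, -0.646, 824.813], [0.0, 0.0, 0.0, 1.0]]
```

View pics/top0.png

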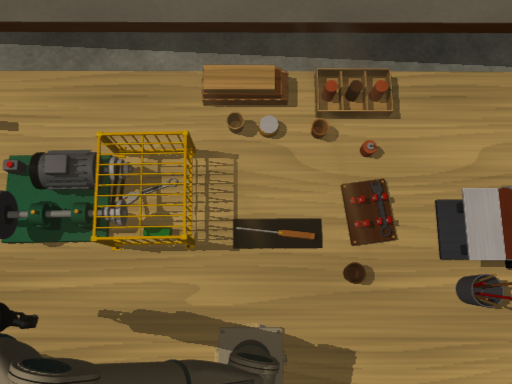

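View pics/scene0.png

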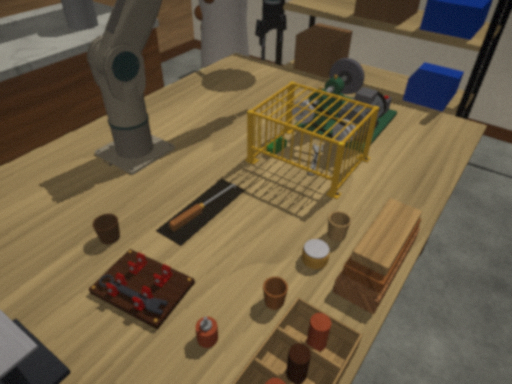

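The top view shows the guard at columns 95–195, rows 132–245, with its open front facing right (world −y). The spanner lies inside around (120–178, 180–205). The mat is at (234–322, 218–248) with the hook's tip to the left, and the rack is at (343–397, 180–245).

```bash
python3 - <<'E'
from h import *
im,d,K,E=ld('top0'); P=cloud(d,K,E)
hsv=cv2.cvtColor(im,cv2.COLOR_RGB2HSV)
c=cv2.resize(im[125:255,90:250],None,fx=5,fy=4.6,interpolation=cv2.INTER_CUBIC); cv2.imwrite('pics/c1.png',cv2.convertScaleAbs(cv2.cvtColor(c,cv2.COLOR_RGB2BGR),alpha=1.3))
h,s,v=cv2.split(hsv)
yel=((h>20)&(h<32)&(s>190)&(v>120)); yel[:,:90]=0;yel[:,205:]=0
q=P[yel]; q=q[np.isfinite(q).all(1)]
top=q[(q[:,2]>188)&(q[:,2]<212)]; print('yellow z top n',len(top)); r=cv2.minAreaRect(top[:,:2].astype(np.float32)); print('guard top rect',r, cv2.boxPoints(r).round(1).tolist())
def region(m,name,z,mn=40):
    n,l,st,ce=cv2.connectedComponentsWithStats(m.astype(np.uint8))
    for i in range(1,n):
        if st[i,4]>=mn:
            vu=np.argwhere(l==i); w=plane(K,E,vu[:,::-1],z)[:,:2].astype(np.float32); r=cv2.minAreaRect(w)
            print(name,st[i].tolist(),'c',np.round(r[0],1),'size',np.round(r[1],1),'ang',round(r[2],2),'z',np.median(P[l==i][:,2]).round(1))
mat=(v<50); mat[:210]=0;mat[255:]=0;mat[:,:225]=0;mat[:,330:]=0
mat=cv2.morphologyEx(mat.astype(np.uint8),cv2.MORPH_CLOSE,np.ones((9,9)));region(mat,'mat',3)
ho=(s>120)&(v>110);ho[:222]=0;ho[246:]=0;ho[:,:270]=0;ho[:,320:]=0;region(ho,'handle',27)
red=((h<6)|(h>174))&(s>170)&(v>70);red[:176]=0;red[250:]=0;red[:,:340]=0;red[:,400:]=0;region(red,'red',50,6)
obj=(P[:,:,2]>30)&(P[:,:,2]<120);obj[:60]=0;obj[290:]=0;obj[:,:200]=0;obj[:,:][:,430:]=0;region(obj,'obj',55,20)
rk=(P[:,:,2]>13)&(P[:,:,2]<70);rk[:170]=0;rk[252:]=0;rk[:,:335]=0;rk[:,402:]=0;region(rk,'rack',20)
E
```

```text
yellow z top n 2293
guard top rect ((534.3740234375, 329.65643310546875), (336.8112487792969, 279.28802490234375), 0.9585530161857605) [[363.70001220703125, 466.5], [368.29998779296875, 187.1999969482422], [705.0999755859375, 192.8000030517578], [700.4000244140625, 472.1000061035156]]
mat [234, 219, 88, 29, 2297] c [407.2 -91.7] size [ 94.4 293.4] ang 0.03 z 3.3
handle [278, 230, 36, 9, 196] c [ 402.3 -150.4] size [117.1  18.4] ang 83.67 z 28.2
red [382, 193, 6, 7, 30] c [ 525.5 -446.2] size [21.3 14.5] ang 7.84 z 50.5
red [372, 194, 6, 8, 30] c [ 519.9 -412.4] size [16.6 24.4] ang 86.89 z 42.4
red [357, 196, 8, 7, 38] c [ 514.9 -365.8] size [20.2 23.6] ang 0.04 z 47.5
red [376, 217, 6, 8, 31] c [ 443.1 -421.3] size [16.4 23.7] ang 86.79 z 44.9
red [386, 216, 6, 7, 32] c [ 448.1 -454.8] size [19.9 16.7] ang 0.03 z 49.3
red [357, 221, 2, 5, 8] c [ 434.7 -351.9] size [ 3.3 13.2] ang 87.28 z 52.6
red [361, 220, 9, 6, 36] c [ 436.5 -376.8] size [16.5 26.1] ang 0.03 z 47.0
obj [202, 65, 87, 38, 3021] c [923.9  18.5] size [138.6 298.5] ang 0.09 z 110.8
obj [316, 68, 78, 47, 1401] c [ 896.8
[... 440 characters left out ...]
362, 140, 15, 15, 173] c [ 693.3 -402.1] size [47.5 50.2] ang 87.15 z 50.7
obj [370, 180, 23, 56, 403] c [ 486.6 -433.1] size [184.8  49.7] ang 7.29 z 35.9
obj [359, 195, 7, 9, 36] c [ 513.2 -370.9] size [17.3 30.4] ang 76.2 z 49.8
obj [351, 197, 5, 7, 30] c [ 510.6 -339.5] size [13.2 20.3] ang 87.43 z 50.0
obj [363, 219, 7, 8, 37] c [ 435.7 -378.6] size [19.6 23.9] ang 86.97 z 49.0
obj [355, 221, 7, 6, 34] c [ 432.5 -351.9] size [16.4 19.5] ang 0.02 z 48.7
obj [285, 230, 13, 7, 28] c [ 401.3 -132.5] size [19.5 39. ] ang 0.02 z 31.9
obj [344, 262, 22, 22, 179] c [ 274.4 -335.8] size [65.9 66.6] ang 43.97 z 58.6
rack [342, 179, 55, 66, 2691] c [ 479.5 -396.7] size [209.8 151.6] ang 7.7 z 21.2
```

View pics/c1.png

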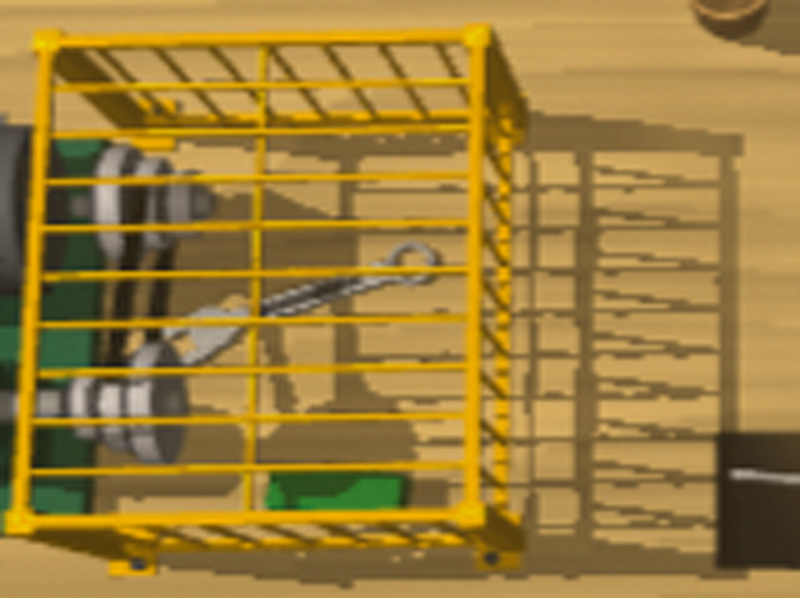

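The crop shows the spanner's ring centre near crop pixel (413, 260), which is (172.6, 181.5) in the image. The handle runs down-left to the jaw near (126, 201), and the green bar is at crop (340, 490), clear of the spanner.

```bash
python3 - <<'E'
from h import *
im,d,K,E=ld('top0'); P=cloud(d,K,E)
print('ring,jaw',plane(K,E,[[172.6,181.5],[126,201]],4).round(1)[:,:2].tolist())
h,s,v=cv2.split(cv2.cvtColor(im,cv2.COLOR_RGB2HSV))
g=(v>70).astype(np.uint8);g[:222]=0;g[246:]=0;g[:,:235]=0;g[:,320:]=0
rod=g.copy();rod[:,276:]=0;ha=g.copy();ha[:,:279]=0
for m,z,n in((rod,18,'rod'),(ha,26,'handle')):
    vu=np.argwhere(m);w=plane(K,E,vu[:,::-1],z)[:,:2];c=w.mean(0);dr=np.linalg.svd(w-c)[2][0];dr*=np.sign(dr[1]);t=(w-c)@dr
    print(n,len(w),c.round(1),np.degrees(np.arctan2(dr[1],dr[0])).round(2),(c+dr*t.min()).round(1),(c+dr*t.max()).round(1),vu[:,1].min(),vu[:,1].max())
# scene view rays for spanner
gr=(h>50)&(h<80)&(s>140)&(v>50);gr[:150]=0;gr[:,:120]=0;gr[250:]=0;gr[:,180:]=0
vu=np.argwhere(gr); w=plane(K,E,vu[:,::-1],34)[:,:2];print('bar',w.min(0),w.max(0))
im,d,K,E=ld('scene0')
c=cv2.resize(im[80:200,230:390],None,fx=5,fy=5,interpolation=cv2.INTER_CUBIC);cv2.imwrite('pics/c2.png',cv2.convertScaleAbs(cv2.cvtColor(c,cv2.COLOR_RGB2BGR),alpha=1.3))
Ei=np.linalg.inv(E)
def proj(p):
    q=Ei[:3,:3]@p+Ei[:3,3];return (K@q/q[2])[:2]
E
```

```text
ring,jaw [[584.2, 267.4], [515.9, 423.8]]
rod 80 [417.  -17.9] 83.69 [409.9 -82.7] [424.3  47.7] 236 275
handle 228 [ 401.6 -153.7] 84.15 [ 395.6 -211.6] [407.6 -94.8] 279 314
bar [396.84558259 267.61900433] [416.68597149 353.35494694]
```

View pics/c2.png

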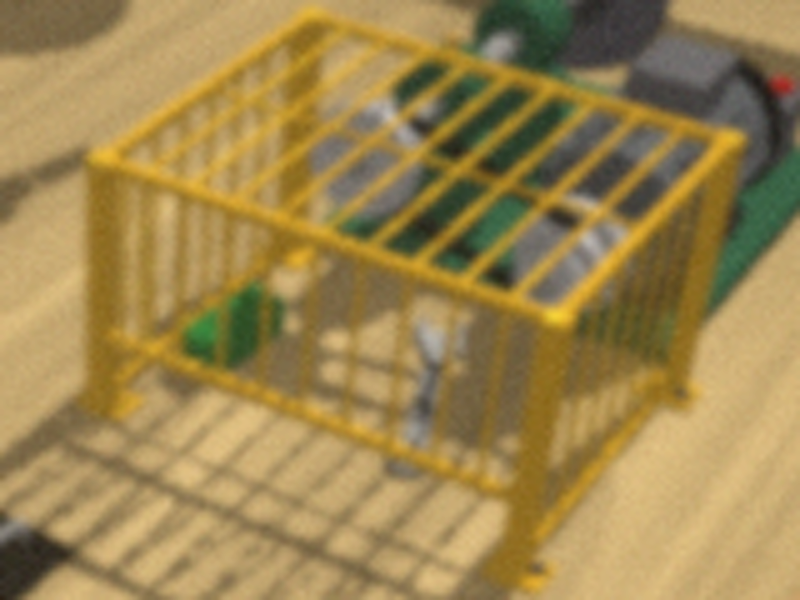

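The scene crop shows the spanner's ring just inside the bottom rail at crop (403, 460), with the jaw at (435, 335). The green bar is well to the left at (235, 330).

Next I'll move above the hook.

>>> {"name": "arm_command", "arguments": {"deltas": [{"dx":0.035,"dy":-0.032,"dz":0.02,"yaw":-8},{"dx":0.07,"dy":-0.065,"dz":0.04,"yaw":-16},{"dx":0.107,"dy":-0.098,"dz":0.05,"yaw":-24},{"dx":0.142,"dy":-0.13,"dz":0.05,"yaw":-32},{"dx":0.165,"dy":-0.17,"dz":0.05,"yaw":-40},{"dx":0.19,"dy":-0.21,"dz":0.05,"yaw":-48},{"dx":0.215,"dy":-0.25,"dz":0.05,"yaw":-56},{"dx":0.24,"dy":-0.29,"dz":0.05,"yaw":-64},{"dx":0.265,"dy":-0.33,"dz":0.05,"yaw":-72},{"dx":0.28,"dy":-0.375,"dz":0.05,"yaw":-80},{"dx":0.285,"dy":-0.42,"dz":0.05,"yaw":-82},{"dx":0.29,"dy":-0.47,"dz":0.05,"yaw":-82},{"dx":0.29,"dy":-0.52,"dz":0.05,"yaw":-82},{"dx":0.29,"dy":-0.57,"dz":0.04,"yaw":-82},{"dx":0.29,"dy":-0.62,"dz":0.03,"yaw":-82},{"dx":0.28,"dy":-0.665,"dz":0.01,"yaw":-82},{"dx":0.265,"dy":-0.71,"dz":-0.01,"yaw":-82},{"dx":0.25,"dy":-0.75,"dz":-0.025,"yaw":-82},{"dx":0.244,"dy":-0.785,"dz":-0.03,"yaw":-82},{"dx":0.244,"dy":-0.785,"dz":-0.03,"yaw":-82,"jaw":0.6}]}}

```text
invalid input at $.deltas[0]: expected keys dx, dy, dz, yaw, jaw
```

```bash
python3 - <<'E'
from h import *
im,d=snap('wrist','w1');s=read_state();print(s['eef_pos'].round(1),s['tool_rot'].round(3),s['qpos'].round(2),s['width'],s['clock'])
p=camera_params('wrist');print(p['camera_matrix'],p['extrinsics'].round(3))
E
```

```text
[158.  630.  230.6] [-3.14  -0.     2.896] [-1.39  0.63  0.04  1.52 -0.03  1.   -0.02] 85.62060122130386 0.15
[[297.31863964   0.         252.08120889]
 [  0.         297.31863964 193.02749053]
 [  0.           0.           1.        ]] [[ 2.42000e-01  9.35000e-01  2.58000e-01  9.37750e+01]
 [ 9.70000e-01 -2.33000e-01 -6.60000e-02  6.46177e+02]
 [-1.00000e-03  2.66000e-01 -9.64000e-01  3.74013e+02]
 [ 0.00000e+00  0.00000e+00  0.00000e+00  1.00000e+00]]
```

View pics/w1.png

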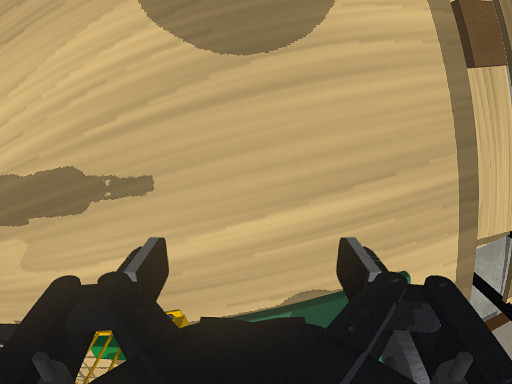

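The wrist picture at the start pose shows only bare bench and the open fingers at (150, 265) and (355, 265). The move was refused because every row needs all the keys, so I'll send it again.

>>> {"name": "arm_command", "arguments": {"deltas": [{"dx":0.035,"dy":-0.032,"dz":0.02,"yaw":-8,"jaw":1},{"dx":0.07,"dy":-0.065,"dz":0.04,"yaw":-16,"jaw":1},{"dx":0.107,"dy":-0.098,"dz":0.05,"yaw":-24,"jaw":1},{"dx":0.142,"dy":-0.13,"dz":0.05,"yaw":-32,"jaw":1},{"dx":0.165,"dy":-0.17,"dz":0.05,"yaw":-40,"jaw":1},{"dx":0.19,"dy":-0.21,"dz":0.05,"yaw":-48,"jaw":1},{"dx":0.215,"dy":-0.25,"dz":0.05,"yaw":-56,"jaw":1},{"dx":0.24,"dy":-0.29,"dz":0.05,"yaw":-64,"jaw":1},{"dx":0.265,"dy":-0.33,"dz":0.05,"yaw":-72,"jaw":1},{"dx":0.28,"dy":-0.375,"dz":0.05,"yaw":-80,"jaw":1},{"dx":0.285,"dy":-0.42,"dz":0.05,"yaw":-82,"jaw":1},{"dx":0.29,"dy":-0.47,"dz":0.05,"yaw":-82,"jaw":1},{"dx":0.29,"dy":-0.52,"dz":0.05,"yaw":-82,"jaw":1},{"dx":0.29,"dy":-0.57,"dz":0.04,"yaw":-82,"jaw":1},{"dx":0.29,"dy":-0.62,"dz":0.03,"yaw":-82,"jaw":1},{"dx":0.28,"dy":-0.665,"dz":0.01,"yaw":-82,"jaw":1},{"dx":0.265,"dy":-0.71,"dz":-0.01,"yaw":-82,"jaw":1},{"dx":0.25,"dy":-0.75,"dz":-0.025,"yaw":-82,"jaw":0.6},{"dx":0.242,"dy":-0.8,"dz":-0.04,"yaw":-82,"jaw":0.6},{"dx":0.242,"dy":-0.82,"dz":-0.06,"yaw":-82,"jaw":0.6}]}}

```text
clock: 2.15
eef_pos: [399.0, -193.8, 171.4]
tool_rot: [3.14, 0.002, 1.459]
force: [0.0, 0.2, 0.5]
width: 51.1
gripper_force: 0.0
```

```bash
python3 - <<'E'
from h import *
im,d=snap('wrist','w2');s=read_state();print(s['eef_pos'].round(1),s['tool_rot'].round(3),s['qpos'].round(2),s['width'],s['clock'])
E
```

```text
[ 398.1 -195.9  168.9] [-3.14   0.004  1.457] [ 0.07  0.48  0.45  2.15 -0.36  0.59  0.66] 51.02497448278207 2.2
```

View pics/w2.png

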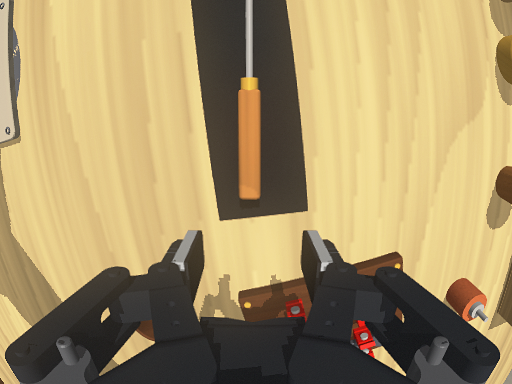

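The wrist view shows the hook's handle from its back end at (249, 198) to the ferrule at (250, 83), lying upright in the picture and in line with the fingers.

```bash
cat >> h.py <<'E'
def fish(K,E,uv,z):
    uv=np.atleast_2d(uv).astype(float)
    a=(uv-[K[0,2],K[1,2]])/K[0,0]; th=np.linalg.norm(a,axis=1)
    r=np.c_[a/th[:,None]*np.sin(th)[:,None],np.cos(th)]@E[:3,:3].T
    t=E[:3,3]; return t+r*((z-t[2])/r[:,2])[:,None]
E
python3 - <<'E'
from h import *
im,d,K,E=ld('w2');h,s,v=cv2.split(cv2.cvtColor(im,cv2.COLOR_RGB2HSV))
m=((h>5)&(h<18)&(s>140));m[:,:225]=0;m[:,275:]=0;m[205:]=0;m[:90]=0
vu=np.argwhere(m);w=fish(K,E,vu[:,::-1],27)[:,:2];r=cv2.minAreaRect(w.astype(np.float32));print(r)
c=w.mean(0);dr=np.linalg.svd(w-c)[2][0];dr*=np.sign(dr[1]);t=(w-c)@dr;print(c,np.degrees(np.arctan2(dr[1],dr[0])),c+dr*t.min(),c+dr*t.max())
print('rod',fish(K,E,[[249.5,5],[250,40],[250,85]],19.5)[:,:2].round(1))
E
```

```text
((401.3078918457031, -158.84646606445312), (108.09812927246094, 21.736013412475586), 83.93704223632812)
[ 401.7352291  -157.34739344] 83.93353427516627 [ 395.86094455 -212.62060696] [ 407.28487819 -105.12878939]
rod [[417.7 -16.1]
 [414.  -54.1]
 [408.9 -99.8]]
```

>>> {"name": "arm_command", "arguments": {"deltas": [{"dx":0,"dy":0,"dz":-0.045,"yaw":0,"jaw":0.6},{"dx":0,"dy":0,"dz":-0.09,"yaw":0,"jaw":0.6},{"dx":0,"dy":0,"dz":-0.12,"yaw":0,"jaw":0.6},{"dx":0,"dy":0,"dz":-0.12,"yaw":0,"jaw":0.6},{"dx":0,"dy":0,"dz":-0.12,"yaw":0,"jaw":0.6}]}}

```text
clock: 2.7
eef_pos: [400.0, -189.5, 51.5]
tool_rot: [-3.141, -0.0, 1.464]
force: [0.6, 0.3, -0.3]
width: 51.4
gripper_force: 0.0
```

>>> {"name": "arm_command", "arguments": {"deltas": [{"dx":-0.0015,"dy":0.0015,"dz":-0.03,"yaw":0,"jaw":0.6},{"dx":-0.0015,"dy":0.0015,"dz":-0.044,"yaw":0,"jaw":0.6},{"dx":-0.0015,"dy":0.0015,"dz":-0.044,"yaw":0,"jaw":0.6},{"dx":-0.0015,"dy":0.0015,"dz":-0.044,"yaw":0,"jaw":0.1},{"dx":-0.0015,"dy":0.0015,"dz":-0.044,"yaw":0,"jaw":0},{"dx":-0.0015,"dy":0.0015,"dz":-0.044,"yaw":0,"jaw":0},{"dx":-0.0015,"dy":0.0015,"dz":-0.044,"yaw":0,"jaw":0},{"dx":-0.0015,"dy":0.0015,"dz":-0.044,"yaw":0,"jaw":0}]}}

```text
clock: 3.5
eef_pos: [399.9, -188.1, 9.0]
tool_rot: [3.138, -0.0, 1.465]
force: [-1.0, 1.0, 6.8]
width: 20.4
gripper_force: 58.9
```

>>> {"name": "arm_command", "arguments": {"deltas": [{"dx":0,"dy":0,"dz":0.012,"yaw":0,"jaw":0},{"dx":0,"dy":0,"dz":0.024,"yaw":0,"jaw":0},{"dx":0.03,"dy":0,"dz":0.024,"yaw":0,"jaw":0},{"dx":0.07,"dy":0,"dz":0.024,"yaw":0,"jaw":0},{"dx":0.11,"dy":0,"dz":0.024,"yaw":0,"jaw":0},{"dx":0.145,"dy":0.01,"dz":0.024,"yaw":0,"jaw":0},{"dx":0.16,"dy":0.03,"dz":0.024,"yaw":0,"jaw":0},{"dx":0.161,"dy":0.06,"dz":0.024,"yaw":0,"jaw":0},{"dx":0.161,"dy":0.09,"dz":0.024,"yaw":0,"jaw":0},{"dx":0.161,"dy":0.12,"dz":0.024,"yaw":0,"jaw":0},{"dx":0.161,"dy":0.15,"dz":0.024,"yaw":0,"jaw":0},{"dx":0.161,"dy":0.18,"dz":0.024,"yaw":0,"jaw":0},{"dx":0.161,"dy":0.205,"dz":0.024,"yaw":0,"jaw":0},{"dx":0.161,"dy":0.2215,"dz":0.024,"yaw":0,"jaw":0},{"dx":0.161,"dy":0.2215,"dz":0.024,"yaw":0,"jaw":0},{"dx":0.161,"dy":0.2215,"dz":0.024,"yaw":0,"jaw":0}]}}

```text
clock: 5.1
eef_pos: [559.9, 33.2, 32.3]
tool_rot: [3.14, 0.0, 1.465]
force: [-0.3, -1.2, -1.0]
width: 20.6
gripper_force: 58.9
```

```bash
python3 - <<'E'
from h import *
a,_=snap('top','t2');snap('scene','s2');im,d=snap('wrist','w3');s=read_state();print(s['eef_pos'].round(1),s['tool_rot'].round(3),s['force'].round(1),s['width'],s['clock'])
A=cv2.resize(a[150:225,130:230],None,fx=8,fy=8,interpolation=cv2.INTER_CUBIC)
cv2.imwrite('pics/c3.png',cv2.convertScaleAbs(cv2.cvtColor(A,cv2.COLOR_RGB2BGR),alpha=1.3))
E
```

```text
[559.8  31.7  31.9] [3.141e+00 1.000e-03 1.462e+00] [ 0.9 -0.4 -0.4] 20.746853940122328 5.25
```

View pics/c3.png

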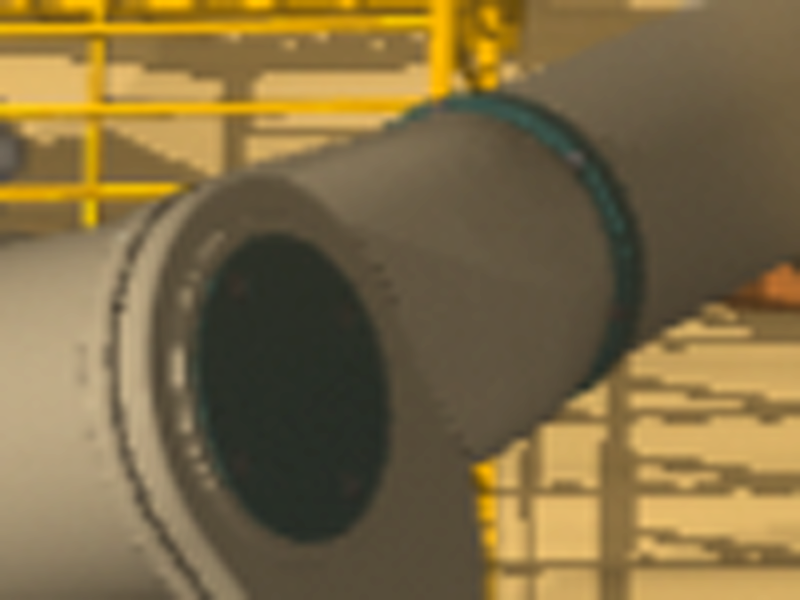

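The arm hides the ring and tip from the top camera: grey links cover the whole middle of the crop. I'll check the scene camera instead, with the projected estimates marked.

```bash
python3 - <<'E'
from h import *
im,d,K,E=ld('s2');im0=ld('scene0')[0];Ei=np.linalg.inv(E)
def pj(p):
    q=Ei[:3,:3]@np.array(p,float)+Ei[:3,3];return (K@q/q[2])[:2]
tip=(559.8+24.9,31.7+233.9);rg=(584.2,267.4)
x0,y0,f=280,130,10
def big(i):
    return cv2.convertScaleAbs(cv2.cvtColor(cv2.resize(i[y0:y0+60,x0:x0+40],None,fx=f,fy=f,interpolation=cv2.INTER_CUBIC),cv2.COLOR_RGB2BGR),alpha=1.3)
B=[big(im0),big(im)]
def mk(b,p,c,r=3): 
    u=(pj(p)-[x0,y0]+.5)*f;cv2.circle(b,tuple(int(t) for t in u),r,c,-1)
for a in np.linspace(0,6.28,24): mk(B[0],(rg[0]+17*np.cos(a),rg[1]+17*np.sin(a),8),(255,0,255),2)
mk(B[0],rg+(4,),(0,0,255))
mk(B[1],tip+(26,),(0,0,255));mk(B[1],tip+(8,),(255,0,0));mk(B[1],rg+(8,),(255,0,255))
cv2.imwrite('pics/c4.png',np.hstack(B))
E
```

```text
(no output)
```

View pics/c4.png

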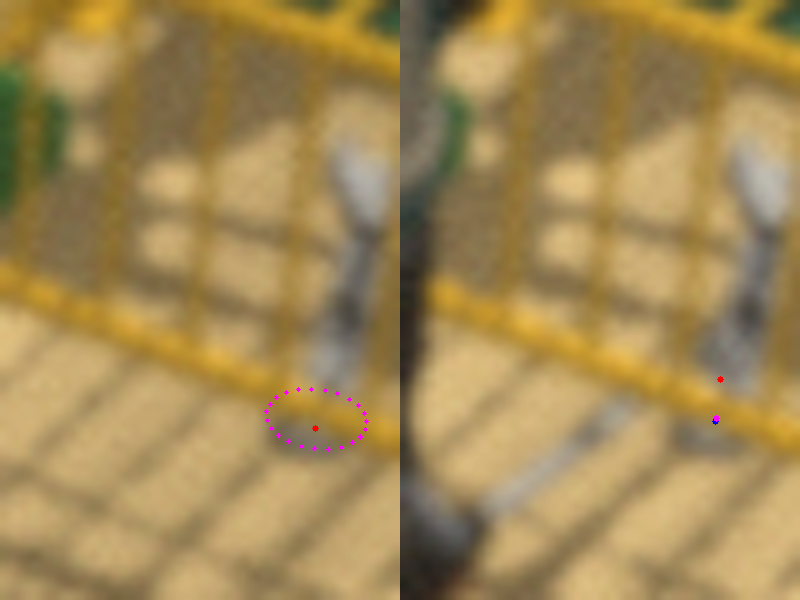

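The magenta ring outline matches the visible ring at left (315, 425). In the right half the rod runs behind the rail to the predicted tip over the ring at (717, 380–420). I'll lower it now.

>>> {"name": "arm_command", "arguments": {"deltas": [{"dx":0,"dy":0,"dz":-0.006,"yaw":0,"jaw":0},{"dx":0,"dy":0,"dz":-0.012,"yaw":0,"jaw":0},{"dx":0,"dy":0,"dz":-0.018,"yaw":0,"jaw":0},{"dx":0,"dy":0,"dz":-0.0235,"yaw":0,"jaw":0},{"dx":0,"dy":0,"dz":-0.0235,"yaw":0,"jaw":0},{"dx":0,"dy":0,"dz":-0.0235,"yaw":0,"jaw":0}]}}

```text
clock: 5.85
eef_pos: [559.5, 33.3, 7.5]
tool_rot: [-3.141, 0.0, 1.464]
force: [0.2, 0.8, -1.7]
width: 20.7
gripper_force: 58.9
```

```bash
python3 - <<'E'
from h import *
s=read_state();print(s['eef_pos'].round(1),s['tool_rot'].round(3),s['force'].round(1),s['torque'].round(2),s['width'],s['clock'])
E
```

```text
[559.5  33.3   7.5] [-3.141  0.     1.464] [ 0.2  0.8 -1.7] [-0.06 -0.02 -0.03] 20.654873874334015 5.85
```

>>> {"name": "arm_command", "arguments": {"deltas": [{"dx":0,"dy":-0.008,"dz":0,"yaw":0,"jaw":0},{"dx":0,"dy":-0.018,"dz":0,"yaw":0,"jaw":0},{"dx":0.001,"dy":-0.03,"dz":0,"yaw":0,"jaw":0},{"dx":0.001,"dy":-0.044,"dz":0,"yaw":0,"jaw":0},{"dx":0.001,"dy":-0.058,"dz":0,"yaw":0,"jaw":0},{"dx":0.001,"dy":-0.072,"dz":0,"yaw":0,"jaw":0},{"dx":0.001,"dy":-0.086,"dz":0,"yaw":0,"jaw":0},{"dx":0.002,"dy":-0.1,"dz":0,"yaw":0,"jaw":0},{"dx":0.002,"dy":-0.114,"dz":0,"yaw":0,"jaw":0},{"dx":0.002,"dy":-0.128,"dz":0,"yaw":0,"jaw":0},{"dx":0.002,"dy":-0.142,"dz":0,"yaw":0,"jaw":0},{"dx":0.002,"dy":-0.156,"dz":0,"yaw":0,"jaw":0},{"dx":0.002,"dy":-0.17,"dz":0,"yaw":0,"jaw":0},{"dx":0.002,"dy":-0.17,"dz":0,"yaw":0,"jaw":0}]}}

```text
clock: 7.25
eef_pos: [561.5, -140.4, 8.2]
tool_rot: [3.14, 0.003, 1.461]
force: [0.8, 0.6, -2.0]
width: 20.9
gripper_force: 58.9
```

```bash
python3 - <<'E'
from h import *
s=read_state();print(s['eef_pos'].round(1),s['force'].round(1),s['clock'])
a,_=snap('top','t3');snap('scene','s3')
A=cv2.resize(a[150:250,160:294],None,fx=6,fy=6,interpolation=cv2.INTER_CUBIC)
cv2.imwrite('pics/c5.png',A[:,:,::-1])
# grey, unsaturated pixels of the spanner in front of / in the guard, on plane z=8
im,d,K,E=ld('t3');h,sa,v=cv2.split(cv2.cvtColor(im,cv2.COLOR_RGB2HSV))
m=((sa<70)&(v>60)&(v<240));m[:150]=0;m[250:]=0;m[:,:120]=0;m[:,330:]=0
n,l,st,ce=cv2.connectedComponentsWithStats(m.astype(np.uint8))
for i in range(1,n):
    if st[i,4]>15: print(st[i],plane(K,E,[ce[i]],8).round())
E
```

```text
[ 561.5 -140.4    8.2] [ 0.8  0.6 -2. ] 7.25
[123 166   9   7  56] [[627. 427.   8.]]
[171 185  12   8  60] [[561. 249.   8.]]
[120 199   5   6  21] [[514. 438.   8.]]
[120 208   7   7  47] [[480. 431.   8.]]
[120 218   6   8  39] [[446. 432.   8.]]
```

>>> {"name": "arm_command", "arguments": {"deltas": [{"dx":0,"dy":-0.01,"dz":0,"yaw":0,"jaw":0},{"dx":0,"dy":-0.022,"dz":0,"yaw":0,"jaw":0},{"dx":0,"dy":-0.036,"dz":0,"yaw":0,"jaw":0},{"dx":0,"dy":-0.05,"dz":0,"yaw":0,"jaw":0},{"dx":0,"dy":-0.064,"dz":0,"yaw":0,"jaw":0},{"dx":0,"dy":-0.078,"dz":0,"yaw":0,"jaw":0},{"dx":0,"dy":-0.092,"dz":0,"yaw":0,"jaw":0},{"dx":0,"dy":-0.106,"dz":0,"yaw":0,"jaw":0},{"dx":0,"dy":-0.12,"dz":0,"yaw":0,"jaw":0},{"dx":0,"dy":-0.12,"dz":0,"yaw":0,"jaw":0}]}}

```text
clock: 8.35
eef_pos: [561.2, -260.5, 8.3]
tool_rot: [3.14, 0.004, 1.461]
force: [0.8, -0.4, 0.2]
width: 20.8
gripper_force: 58.8
```

```bash
python3 - <<'E'
from h import *
s=read_state();print(s['eef_pos'].round(1),s['force'].round(1),s['clock'])
a,_=snap('top','t4');im,d,K,E=ld('t4');h,sa,v=cv2.split(cv2.cvtColor(im,cv2.COLOR_RGB2HSV))
cv2.imwrite('pics/c6.png',cv2.resize(im[140:260,150:310],None,fx=5,fy=5,interpolation=cv2.INTER_CUBIC)[:,:,::-1])
m=((sa<70)&(v>60)&(v<240));m[:150]=0;m[250:]=0;m[:,:120]=0;m[:,330:]=0
n,l,st,ce=cv2.connectedComponentsWithStats(m.astype(np.uint8))
for i in range(1,n):
    if st[i,4]>15: print(st[i],plane(K,E,[ce[i]],8).round())
E
```

```text
[ 561.2 -260.5    8.3] [ 0.8 -0.4  0.2] 8.35
[123 166   9   7  56] [[628. 427.   8.]]
[206 181  26  10 123] [[573. 117.   8.]]
[120 199   5   6  21] [[514. 438.   8.]]
[120 208   7   7  47] [[480. 431.   8.]]
[120 218   6   8  38] [[445. 432.   8.]]
```

View pics/c6.png

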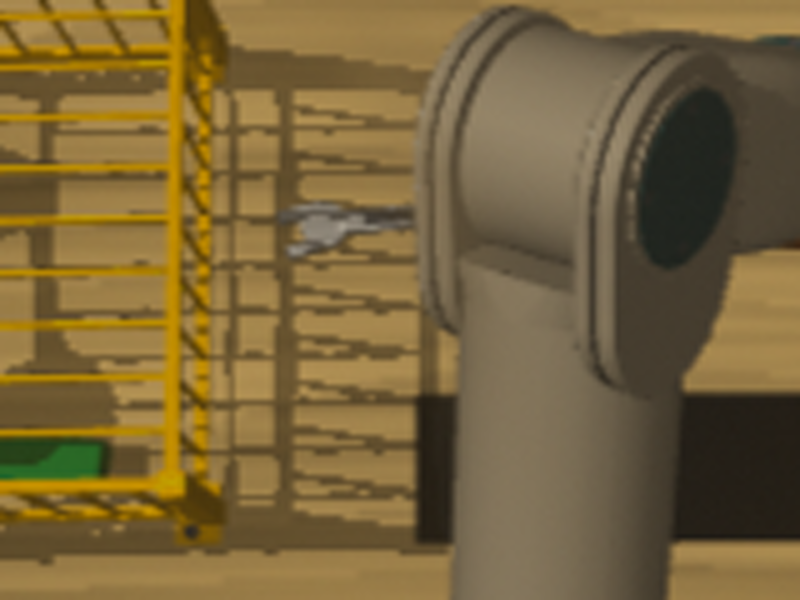

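The spanner is out on the open bench, with its jaw at crop (320, 225) about 40 mm in front of the guard. The green bar hasn't moved. Next I'll lift the hook and lay it back on the mat.

>>> {"name": "arm_command", "arguments": {"deltas": [{"dx":0,"dy":0,"dz":0.01,"yaw":0,"jaw":0},{"dx":0,"dy":0,"dz":0.025,"yaw":0,"jaw":0},{"dx":0,"dy":0,"dz":0.05,"yaw":0,"jaw":0},{"dx":-0.04,"dy":0.02,"dz":0.06,"yaw":0,"jaw":0},{"dx":-0.08,"dy":0.036,"dz":0.06,"yaw":0,"jaw":0},{"dx":-0.12,"dy":0.053,"dz":0.06,"yaw":0,"jaw":0},{"dx":-0.15,"dy":0.064,"dz":0.06,"yaw":0,"jaw":0},{"dx":-0.163,"dy":0.0685,"dz":0.055,"yaw":0,"jaw":0},{"dx":-0.163,"dy":0.0685,"dz":0.04,"yaw":0,"jaw":0},{"dx":-0.163,"dy":0.0685,"dz":0.025,"yaw":0,"jaw":0},{"dx":-0.163,"dy":0.0685,"dz":0.012,"yaw":0,"jaw":0},{"dx":-0.163,"dy":0.0685,"dz":0.005,"yaw":0,"jaw":0},{"dx":-0.163,"dy":0.0685,"dz":0.0015,"yaw":0,"jaw":0},{"dx":-0.163,"dy":0.0685,"dz":0.0015,"yaw":0,"jaw":0},{"dx":-0.163,"dy":0.0685,"dz":0.0015,"yaw":0,"jaw":0}]}}

```text
clock: 9.9
eef_pos: [399.2, -188.1, 10.0]
tool_rot: [3.14, 0.0, 1.465]
force: [-0.2, -0.3, -1.5]
width: 20.7
gripper_force: 59.1
```

>>> {"name": "arm_command", "arguments": {"deltas": [{"dx":0,"dy":0,"dz":-0.0015,"yaw":0,"jaw":0},{"dx":0,"dy":0,"dz":-0.0015,"yaw":0,"jaw":0},{"dx":0,"dy":0,"dz":-0.0015,"yaw":0,"jaw":0.3},{"dx":0,"dy":0,"dz":-0.0015,"yaw":0,"jaw":0.6},{"dx":0,"dy":0,"dz":-0.0015,"yaw":0,"jaw":0.6},{"dx":0,"dy":0,"dz":0.02,"yaw":0,"jaw":0.6},{"dx":0,"dy":0,"dz":0.06,"yaw":0,"jaw":0.6},{"dx":0,"dy":0,"dz":0.11,"yaw":0,"jaw":0.6},{"dx":0.04,"dy":0.03,"dz":0.14,"yaw":2,"jaw":0.5},{"dx":0.08,"dy":0.06,"dz":0.14,"yaw":4,"jaw":0.5},{"dx":0.12,"dy":0.09,"dz":0.14,"yaw":6,"jaw":0.5},{"dx":0.15,"dy":0.12,"dz":0.14,"yaw":8,"jaw":0.5},{"dx":0.18,"dy":0.14,"dz":0.14,"yaw":10,"jaw":0.5},{"dx":0.18,"dy":0.14,"dz":0.14,"yaw":10,"jaw":0.5},{"dx":0.18,"dy":0.14,"dz":0.14,"yaw":10,"jaw":0.5},{"dx":0.18,"dy":0.14,"dz":0.14,"yaw":10,"jaw":0.5}]}}

```text
clock: 11.5
eef_pos: [577.3, -49.2, 149.2]
tool_rot: [-3.14, 0.0, 1.637]
force: [0.1, -0.2, -0.5]
width: 42.6
gripper_force: 0.0
```

```bash
python3 - <<'E'
from h import *
s=read_state();print(s['eef_pos'].round(1),s['tool_rot'].round(3),s['width'],s['force'].round(1),s['clock'])
a,_=snap('wrist','w4')
im,d,K,E=ld('w4');h,sa,v=cv2.split(cv2.cvtColor(im,cv2.COLOR_RGB2HSV))
m=((sa<60)&(v>70));m[230:]=0
n,l,st,ce=cv2.connectedComponentsWithStats(m.astype(np.uint8))
for i in range(1,n):
    if st[i,4]>60:
        vu=np.argwhere(l==i);w=fish(K,E,vu[:,::-1],8)[:,:2];c=w.mean(0);dr=np.linalg.svd(w-c)[2][0];dr*=np.sign(dr[1]);t=(w-c)@dr
        print(st[i],c.round(1),np.degrees(np.arctan2(dr[1],dr[0])).round(2),(c+dr*t.min()).round(1),(c+dr*t.max()).round(1))
a,_=snap('top','t5')
E
```

```text
[577.3 -49.2 149.2] [-3.14   0.     1.637] 42.550450206991925 [ 0.1 -0.2 -0.5] 11.5
[ 240    0   41  169 3063] [580.1  56.6] 95.42 [588.8 -34.9] [573. 132.]
[ 90  79  20 137 931] [408.8 -17.9] 84.14 [400.5 -99.1] [415.8  50.2]
[ 419  187   49   43 1735] [807.7 -66.6] 1.87 [771.3 -67.8] [847.6 -65.3]
```

View pics/w4.png

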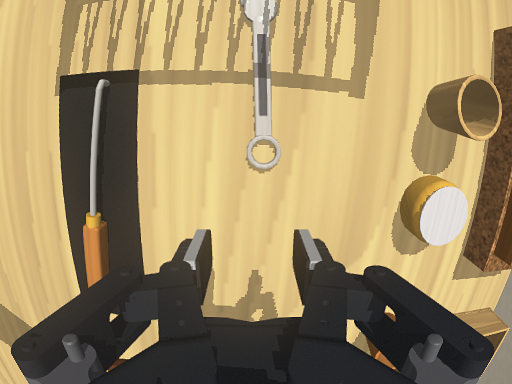

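The wrist view shows the hook lying tip-down on the mat at left (100, 85–290). The spanner is clear of the guard, with its ring at (263, 152) and its handle up to (262, 30). Its midpoint is about (580, 57), angle 95.4°. Next I'll grip it.

>>> {"name": "arm_command", "arguments": {"deltas": [{"dx":0.001,"dy":0.04,"dz":-0.02,"yaw":1.5,"jaw":0.5},{"dx":0.003,"dy":0.08,"dz":-0.05,"yaw":1.5,"jaw":0.5},{"dx":0.003,"dy":0.106,"dz":-0.08,"yaw":1.5,"jaw":0.5},{"dx":0.003,"dy":0.106,"dz":-0.11,"yaw":1.5,"jaw":0.5},{"dx":0.003,"dy":0.106,"dz":-0.13,"yaw":1.5,"jaw":0.5},{"dx":0.003,"dy":0.106,"dz":-0.141,"yaw":1.5,"jaw":0.5},{"dx":0.003,"dy":0.106,"dz":-0.141,"yaw":1.5,"jaw":0.5},{"dx":0.003,"dy":0.106,"dz":-0.141,"yaw":1.5,"jaw":0.3},{"dx":0.003,"dy":0.106,"dz":-0.141,"yaw":1.5,"jaw":0},{"dx":0.003,"dy":0.106,"dz":-0.141,"yaw":1.5,"jaw":0},{"dx":0.003,"dy":0.106,"dz":-0.141,"yaw":1.5,"jaw":0},{"dx":0.003,"dy":0.106,"dz":-0.141,"yaw":1.5,"jaw":0}]}}

```text
clock: 12.8
eef_pos: [581.8, 58.1, 8.7]
tool_rot: [3.141, -0.0, 1.665]
force: [0.4, -0.2, -0.1]
width: 0.2
gripper_force: 0.0
```

>>> {"name": "arm_command", "arguments": {"deltas": [{"dx":0,"dy":0,"dz":0.006,"yaw":0,"jaw":0.5},{"dx":0,"dy":0,"dz":0.006,"yaw":0,"jaw":0.5},{"dx":0,"dy":0,"dz":0.006,"yaw":0,"jaw":0.5},{"dx":0,"dy":0,"dz":0,"yaw":0,"jaw":0.5},{"dx":0,"dy":0,"dz":-0.006,"yaw":0,"jaw":0.5},{"dx":0,"dy":0,"dz":-0.006,"yaw":0,"jaw":0.3},{"dx":0,"dy":0,"dz":-0.006,"yaw":0,"jaw":0},{"dx":0,"dy":0,"dz":-0.006,"yaw":0,"jaw":0},{"dx":0,"dy":0,"dz":-0.006,"yaw":0,"jaw":0}]}}

```text
clock: 13.7
eef_pos: [581.6, 58.0, 2.3]
tool_rot: [-3.142, 0.0, 1.665]
force: [-0.5, 0.5, -1.7]
width: 13.7
gripper_force: 58.6
```

```bash
python3 - <<'E'
from h import *
s=read_state();print(s['eef_pos'].round(1),s['tool_rot'].round(3),s['width'],s['force'].round(1),s['gripper_force'],s['clock'])
a,_=snap('wrist','w5')
im,d,K,E=ld('w5');h,sa,v=cv2.split(cv2.cvtColor(im,cv2.COLOR_RGB2HSV))
m=((sa<60)&(v>70));m[:,:215]=0;m[:,300:]=0;m[200:]=0
n,l,st,ce=cv2.connectedComponentsWithStats(m.astype(np.uint8))
for i in range(1,n):
    if st[i,4]>60:
        vu=np.argwhere(l==i);w=fish(K,E,vu[:,::-1],8)[:,:2];c=w.mean(0);dr=np.linalg.svd(w-c)[2][0];dr*=np.sign(dr[1]);t=(w-c)@dr
        print(st[i],c.round(1),np.degrees(np.arctan2(dr[1],dr[0])).round(2),(c+dr*t.min()).round(1),(c+dr*t.max()).round(1))
E
```

```text
[581.6  58.    2.3] [-3.142  0.     1.665] 13.651576874596877 [-0.5  0.5 -1.7] 58.567630648612976 13.7
[ 215   47   72  153 6835] [576.5 120.6] 94.21 [579.2  83.6] [573.9 155.9]
```

>>> {"name": "arm_command", "arguments": {"deltas": [{"dx":0,"dy":0,"dz":0.01,"yaw":0,"jaw":0},{"dx":0,"dy":0,"dz":0.03,"yaw":0,"jaw":0},{"dx":0,"dy":0,"dz":0.06,"yaw":0,"jaw":0},{"dx":0,"dy":-0.01,"dz":0.09,"yaw":0,"jaw":0},{"dx":-0.005,"dy":-0.025,"dz":0.12,"yaw":-4,"jaw":0},{"dx":-0.015,"dy":-0.05,"dz":0.145,"yaw":-10,"jaw":0},{"dx":-0.03,"dy":-0.075,"dz":0.155,"yaw":-17,"jaw":0},{"dx":-0.045,"dy":-0.1,"dz":0.155,"yaw":-24,"jaw":0},{"dx":-0.06,"dy":-0.13,"dz":0.155,"yaw":-31,"jaw":0},{"dx":-0.075,"dy":-0.16,"dz":0.155,"yaw":-38,"jaw":0},{"dx":-0.09,"dy":-0.19,"dz":0.155,"yaw":-45,"jaw":0},{"dx":-0.105,"dy":-0.22,"dz":0.155,"yaw":-52,"jaw":0},{"dx":-0.12,"dy":-0.25,"dz":0.155,"yaw":-59,"jaw":0},{"dx":-0.135,"dy":-0.28,"dz":0.155,"yaw":-66,"jaw":0},{"dx":-0.15,"dy":-0.31,"dz":0.155,"yaw":-73,"jaw":0},{"dx":-0.165,"dy":-0.335,"dz":0.155,"yaw":-80,"jaw":0},{"dx":-0.172,"dy":-0.348,"dz":0.155,"yaw":-86,"jaw":0},{"dx":-0.172,"dy":-0.348,"dz":0.155,"yaw":-88,"jaw":0},{"dx":-0.172,"dy":-0.348,"dz":0.155,"yaw":-88,"jaw":0},{"dx":-0.172,"dy":-0.348,"dz":0.155,"yaw":-88,"jaw":0}]}}

```text
clock: 15.75
eef_pos: [410.4, -288.7, 157.3]
tool_rot: [-3.14, -0.001, 0.133]
force: [-1.3, 0.5, -0.7]
width: 13.5
gripper_force: 58.7
```

```bash
python3 - <<'E'
from h import *
s=read_state();print(s['eef_pos'].round(1),s['tool_rot'].round(3),s['qpos'].round(2),s['width'],s['force'].round(1),s['clock'])
a,_=snap('wrist','w6')
im,d,K,E=ld('w6');h,sa,v=cv2.split(cv2.cvtColor(im,cv2.COLOR_RGB2HSV))
red=((h<6)|(h>174))&(sa>150)&(v>90)
n,l,st,ce=cv2.connectedComponentsWithStats(cv2.morphologyEx(red.astype(np.uint8),cv2.MORPH_CLOSE,np.ones((3,3))))
for i in range(1,n):
    if st[i,4]>40: print('red',st[i].tolist(),ce[i].round(1),fish(K,E,[ce[i]],52).round(1)[0,:2])
m=((sa<60)&(v>90))
n,l,st,ce=cv2.connectedComponentsWithStats(m.astype(np.uint8))
for i in range(1,n):
    if st[i,4]>200:
        vu=np.argwhere(l==i);w=fish(K,E,vu[:,::-1],s['eef_pos'][2]+5.7)[:,:2];c=w.mean(0);dr=np.linalg.svd(w-c)[2][0];dr*=np.sign(dr[0]);t=(w-c)@dr
        print(st[i],c.round(1),np.degrees(np.arctan2(dr[1],dr[0])).round(2),(c+dr*t.min()).round(1),(c+dr*t.max()).round(1))
E
```

```text
[ 410.4 -288.7  157.3] [-3.14e+00 -1.00e-03  1.33e-01] [-0.1   0.81  1.11  2.02 -0.93  0.94  0.08] 13.484263768560051 [-1.3  0.5 -0.7] 15.75
red [316, 72, 56, 28, 1167] [344.4  87. ] [ 513.2 -354.3]
red [388, 81, 24, 23, 433] [400.6  92.6] [ 520.5 -408.4]
red [420, 85, 21, 22, 372] [431.2  96. ] [ 525.8 -442.3]
red [314, 160, 55, 30, 1173] [341.4 173.3] [ 438.6 -364.6]
red [383, 162, 25, 28, 442] [396.  174.1] [ 446.1 -418.7]
red [414, 163, 22, 27, 384] [425.2 176.3] [ 449.2 -452.5]
[ 391   38   36  170 2285] [ 496.4 -359.1] 8.86 [ 444.2 -367.3] [ 532.7 -353.5]
[  204    47    83   275 10385] [ 453.8 -282.2] 7.88 [ 363.2 -294.7] [ 509.  -274.6]
[  0 141  70  25 446] [ 446.7 -158.6] 84.68 [ 444.3 -185.4] [ 449.7 -127.3]
[269 228  17  40 396] [ 414.4 -301.4] 15.5 [ 402.6 -304.7] [ 424.4 -298.6]
[ 467  302   45   82 2388] [ 335.3 -515. ] 49.28 [ 266.3 -595.2] [ 375.  -468.8]
[  11  326   56   58 1274] [ 259.7 -113.8] -6.43 [ 200.2 -107.1] [ 300.  -118.4]
```

```bash
python3 - <<'E'
from h import *
im,d,K,E=ld('w6');h,sa,v=cv2.split(cv2.cvtColor(im,cv2.COLOR_RGB2HSV))
vv,uu=np.indices(d.shape);a=np.stack([uu-K[0,2],vv-K[1,2]],-1)/K[0,0];th=np.linalg.norm(a,axis=-1)+1e-9
P=np.stack([a[...,0]/th*np.tan(th)*d,a[...,1]/th*np.tan(th)*d,d],-1)@E[:3,:3].T+E[:3,3]
board=(P[...,2]>14)&(P[...,2]<60)&(P[...,0]>340)&(P[...,1]<-300)&(P[...,1]>-500)
brown=(v<120)&(P[...,2]>15)&(P[...,2]<24)&(P[...,0]>350)&(P[...,0]<600)&(P[...,1]<-295)&(P[...,1]>-500)
r=cv2.minAreaRect(P[board][:,:2].astype(np.float32));print('board',r)
r=cv2.minAreaRect(P[brown][:,:2].astype(np.float32));print('brown',r,np.median(P[brown][:,2]))
al=np.radians(7.6);X=np.array([np.cos(al),np.sin(al)]);Y=np.array([-X[1],X[0]])
red=(((h<6)|(h>174))&(sa>150)&(v>60)&(d>0))
for n,(u,w,ww,hh) in {'far':(316,72,56,28),'near':(314,160,55,30)}.items():
    m=np.zeros_like(red);m[w:w+hh,u:u+ww]=1;q=P[m&red];print(n,len(q),'z',np.percentile(q[:,2],[2,25,50,75,98]).round(1))
    t=q[q[:,2]>np.percentile(q[:,2],98)-5]; y=t[:,:2]@Y; x=t[:,:2]@X
    print(' top x',np.percentile(x,[1,50,99]).round(1),'y hist',np.histogram(y,bins=np.arange(np.floor(y.min()),y.max()+2,2)))
# all top-z red pts in both clips
print('seat guess in XY', np.array([474.8,-362])@X, np.array([474.8,-362])@Y)
# held spanner
sp=(sa<60)&(v>90);sp[:, :204]=0;sp[:,287:]=0;sp[200:]=0;q=P[sp&(P[...,2]>140)];y=q[:,:2]@Y;print('spanner z',np.percentile(q[:,2],[5,50,95]).round(1),'x max',(q[:,:2]@X).max())
hd=q[(q[:,:2]@X)<np.array([410.4,-288.7])@X+50];c=hd.mean(0);g=np.linalg.svd(hd[:,:2]-c[:2],full_matrices=False)[2][0];print('handle ang',np.degrees(np.arctan2(g[1],g[0])),'tilt slope',np.polyfit(hd[:,:2]@X,hd[:,2],1)[0],'y off',(c[:2]-[410.4,-288.7])@Y)
E
```

```text
board ((481.06048583984375, -397.13043212890625), (209.53099060058594, 150.47430419921875), 7.641985893249512)
brown ((480.0166015625, -397.35028076171875), (207.4036865234375, 150.29025268554688), 7.771533966064453) 20.737077887865865
far 1139 z [21.5 27.3 48.2 54.5 57.2]
 top x [453.1 463.  472.8] y hist (array([23, 41, 50, 71, 23,  0,  0,  0,  0,  0,  0,  0,  0,  0,  0,  0,  2,
       31, 47, 64, 67,  3]), array([-444., -442., -440., -438., -436., -434., -432., -430., -428.,
       -426., -424., -422., -420., -418., -416., -414., -412., -410.,
       -408., -406., -404., -402., -400.]))
near 1147 z [22.1 27.2 47.  54.4 57.2]
 top x [373.4 383.6 393.4] y hist (array([25, 31, 52, 69, 17,  0,  0,  0,  0,  0,  0,  0,  0,  0,  0,  0,  7,
       26, 46, 64, 58, 10]), array([-444., -442., -440., -438., -436., -434., -432., -430., -428.,
       -426., -424., -422., -420., -418., -416., -414., -412., -410.,
       -408., -406., -404., -402., -400.]))
seat guess in XY 422.7523252383537 -421.6153596651398
spanner z [162.9 164.  165.1] x max 468.37223699329576
handle ang -173.2917739757031 tilt slope -0.00823717533107701 y off -0.5048493913863646
```

>>> {"name": "arm_command", "arguments": {"deltas": [{"dx":0.02,"dy":-0.022,"dz":0,"yaw":0,"jaw":0},{"dx":0.045,"dy":-0.05,"dz":0,"yaw":0,"jaw":0},{"dx":0.0655,"dy":-0.0735,"dz":-0.01,"yaw":0,"jaw":0},{"dx":0.0655,"dy":-0.0735,"dz":-0.04,"yaw":0,"jaw":0},{"dx":0.0655,"dy":-0.0735,"dz":-0.07,"yaw":0,"jaw":0},{"dx":0.0655,"dy":-0.0735,"dz":-0.085,"yaw":0,"jaw":0},{"dx":0.0655,"dy":-0.0735,"dz":-0.085,"yaw":0,"jaw":0},{"dx":0.0655,"dy":-0.0735,"dz":-0.085,"yaw":0,"jaw":0}]}}

```text
clock: 16.6
eef_pos: [475.6, -363.7, 73.2]
tool_rot: [3.141, -0.001, 0.13]
force: [0.7, 0.2, -0.6]
width: 14.0
gripper_force: 58.9
```

```bash
python3 - <<'E'
from h import *
s=read_state();print(s['eef_pos'].round(1),s['tool_rot'].round(3),s['width'],s['force'].round(1),s['clock'])
T=s['eef_pos'][:2];snap('wrist','w7');im,d,K,E=ld('w7');h,sa,v=cv2.split(cv2.cvtColor(im,cv2.COLOR_RGB2HSV))
vv,uu=np.indices(d.shape);a=np.stack([uu-K[0,2],vv-K[1,2]],-1)/K[0,0];th=np.linalg.norm(a,axis=-1)+1e-9
P=np.stack([a[...,0]/th*np.tan(th)*d,a[...,1]/th*np.tan(th)*d,d],-1)@E[:3,:3].T+E[:3,3]
al=np.radians(7.6);X=np.array([np.cos(al),np.sin(al)]);Y=np.array([-X[1],X[0]])
L=np.stack([(P[...,:2]-T)@X,(P[...,:2]-T)@Y,P[...,2]],-1)
red=(((h<6)|(h>174))&(sa>150)&(v>60)&(d>0)&(L[...,2]>52)&(abs(L[...,1])<32)&(L[...,0]>0)&(L[...,0]<70))
q=L[red];print('far clip x',np.percentile(q[:,0],[1,50,99]).round(1));print(np.histogram(q[:,1],bins=np.arange(-26,27,2)))
zz=L[...,2]; sp=(sa<60)&(v>80)&(zz>58)&(zz<90)&(abs(L[...,1])<25)&(L[...,0]>16)&(L[...,0]<110)
q=L[sp]
for a0,b0 in((16,28),(28,40),(40,50),(60,90)):
    t=q[(q[:,0]>a0)&(q[:,0]<b0)]
    if len(t): print('sp',a0,b0,np.percentile(t[:,1],[2,98]).round(1),np.median(t[:,2]).round(1))
print('jaw end',np.percentile(q[:,0],99.5))
E
```

```text
[ 475.6 -363.7   73.2] [ 3.141e+00 -1.000e-03  1.300e-01] 13.978157272796844 [ 0.7  0.2 -0.6] 16.6
far clip x [30.1 40.3 50. ]
(array([  0,   0,  11, 114, 119, 139, 126,  22,   2,   0,   0,   0,   0,
         0,   0,   0,   0,   0,   0,  70, 143, 127, 123,  87,   0,   0]), array([-26, -24, -22, -20, -18, -16, -14, -12, -10,  -8,  -6,  -4,  -2,
         0,   2,   4,   6,   8,  10,  12,  14,  16,  18,  20,  22,  24,
        26]))
sp 16 28 [-8.4  6.8] 80.0
sp 28 40 [-8.2  7. ] 80.0
sp 40 50 [-8.1  6.8] 79.9
sp 60 90 [-14.8  18.5] 79.8
jaw end 97.97078548550171
```

>>> {"name": "arm_command", "arguments": {"deltas": [{"dx":0,"dy":0.001,"dz":-0.008,"yaw":0,"jaw":0},{"dx":0,"dy":0.001,"dz":-0.016,"yaw":0,"jaw":0},{"dx":0,"dy":0.001,"dz":-0.022,"yaw":0,"jaw":0},{"dx":0,"dy":0.001,"dz":-0.027,"yaw":0,"jaw":0},{"dx":0,"dy":0.001,"dz":-0.03,"yaw":0,"jaw":0},{"dx":0,"dy":0.001,"dz":-0.033,"yaw":0,"jaw":0},{"dx":0,"dy":0.001,"dz":-0.036,"yaw":0,"jaw":0},{"dx":0,"dy":0.001,"dz":-0.039,"yaw":0,"jaw":0},{"dx":0,"dy":0.001,"dz":-0.042,"yaw":0,"jaw":0},{"dx":0,"dy":0.001,"dz":-0.045,"yaw":0,"jaw":0},{"dx":0,"dy":0.001,"dz":-0.047,"yaw":0,"jaw":0},{"dx":0,"dy":0.001,"dz":-0.047,"yaw":0,"jaw":0}]}}

```text
clock: 17.85
eef_pos: [475.3, -362.7, 27.9]
tool_rot: [-3.141, -0.002, 0.129]
force: [-3.0, 5.0, 21.6]
width: 13.7
gripper_force: 61.6
```

```bash
cat > chk.py <<'E'
from h import *
s=read_state();print(s['eef_pos'].round(1),s['tool_rot'].round(3),s['width'],s['force'].round(1),s['clock'])
snap('wrist','wc');im,d,K,E=ld('wc');h,sa,v=cv2.split(cv2.cvtColor(im,cv2.COLOR_RGB2HSV))
vv,uu=np.indices(d.shape);a=np.stack([uu-K[0,2],vv-K[1,2]],-1)/K[0,0];th=np.linalg.norm(a,axis=-1)+1e-9
P=np.stack([a[...,0]/th*np.tan(th)*d,a[...,1]/th*np.tan(th)*d,d],-1)@E[:3,:3].T+E[:3,3]
al=np.radians(7.6);X=np.array([np.cos(al),np.sin(al)]);Y=np.array([-X[1],X[0]]);T=np.array([475.5,-362.8])
L=np.stack([(P[...,:2]-T)@X,(P[...,:2]-T)@Y,P[...,2]],-1)
zz=L[...,2]; sp=(sa<60)&(v>80)&(zz>28)&(zz<70)&(abs(L[...,1])<18)&(L[...,0]>-110)&(L[...,0]<110)
for a0 in range(-100,100,10):
    t=L[sp&(L[...,0]>a0)&(L[...,0]<a0+10)]
    if len(t)>20: print('sp',a0,len(t),np.percentile(t[:,1],[2,98]).round(1),'z',np.median(t[:,2]).round(1))
E
python3 chk.py
```

```text
[ 475.3 -362.7   27.9] [-3.141e+00 -2.000e-03  1.290e-01] 13.66743029695561 [-3.   5.  21.6] 17.85
sp -50 183 [-6.7  6. ] z 34.8
sp -40 433 [-9.5  8.2] z 35.0
sp -30 258 [-8.1  7.3] z 34.8
sp -20 212 [-7.4  6.6] z 34.8
sp -10 232 [-7.2  6.3] z 34.8
sp 0 389 [-10.    8.5] z 35.0
sp 10 1347 [-13.5  12.5] z 38.4
sp 20 655 [-8.2  7.2] z 34.9
sp 30 725 [-8.9  8.2] z 35.1
sp 40 846 [-9.   8.3] z 35.0
sp 50 992 [-12.5  11.8] z 34.8
sp 60 1447 [-15.6  14.8] z 34.8
sp 70 1586 [-14.7  17.1] z 34.8
sp 80 946 [-13.8  17.5] z 34.7
sp 90 463 [-12.   17.4] z 34.7
```

>>> {"name": "arm_command", "arguments": {"deltas": [{"dx":0,"dy":0,"dz":-0.001,"yaw":0,"jaw":0},{"dx":0,"dy":0,"dz":-0.0025,"yaw":0,"jaw":0},{"dx":0,"dy":0,"dz":-0.0025,"yaw":0,"jaw":0}]}}

```text
clock: 18.2
eef_pos: [475.3, -362.7, 27.7]
tool_rot: [-3.14, -0.004, 0.129]
force: [-6.2, 9.5, 39.7]
width: 13.8
gripper_force: 63.7
```

```bash
python3 chk.py | sed -n '1,3p;9,12p'
```

```text
[ 475.3 -362.7   27.7] [-3.14  -0.004  0.129] 13.83417027806109 [-6.2  9.5 39.7] 18.2
sp -50 182 [-6.7  5.9] z 34.8
sp -40 436 [-9.5  8.4] z 35.1
sp 20 649 [-8.3  7.1] z 34.9
sp 30 739 [-8.9  8.1] z 35.1
sp 40 843 [-9.1  8.5] z 34.9
sp 50 991 [-12.6  11.7] z 34.7
```

It has bottomed: the height stays at the seat value while the force rises. The wrist depth reads about 0.7 mm high, as it did on the board. Now I'll unload, release and lift away.

>>> {"name": "arm_command", "arguments": {"deltas": [{"dx":0,"dy":0,"dz":0.002,"yaw":0,"jaw":0},{"dx":0,"dy":0,"dz":0.0045,"yaw":0,"jaw":0},{"dx":0,"dy":0,"dz":0.0045,"yaw":0,"jaw":0.2},{"dx":0,"dy":0,"dz":0.0045,"yaw":0,"jaw":0.4},{"dx":0,"dy":0,"dz":0.0045,"yaw":0,"jaw":0.4},{"dx":0,"dy":0,"dz":0.0045,"yaw":0,"jaw":0.4},{"dx":0,"dy":0,"dz":0.015,"yaw":0,"jaw":0.4},{"dx":0,"dy":0,"dz":0.04,"yaw":0,"jaw":0.4},{"dx":0,"dy":0,"dz":0.08,"yaw":0,"jaw":0.4},{"dx":-0.02,"dy":0,"dz":0.12,"yaw":0,"jaw":0.4},{"dx":-0.03,"dy":0,"dz":0.14,"yaw":0,"jaw":0.4},{"dx":-0.03,"dy":0,"dz":0.14,"yaw":0,"jaw":0.4},{"dx":-0.03,"dy":0,"dz":0.14,"yaw":0,"jaw":0.4}]}}

```text
clock: 19.55
eef_pos: [445.6, -362.3, 163.2]
tool_rot: [-3.142, -0.001, 0.129]
force: [0.0, 0.4, 0.2]
width: 34.0
gripper_force: 0.0
```

```bash
python3 chk.py; python3 - <<'E'
from h import *
snap('top','t9')
for f in('top0','t9'):
    im,d,K,E=ld(f);P=cloud(d,K,E)
    obj=(P[:,:,2]>30)&(P[:,:,2]<120);obj[:60]=0;obj[290:]=0;obj[:,:200]=0;obj[:,430:]=0
    n,l,st,ce=cv2.connectedComponentsWithStats(obj.astype(np.uint8))
    print(f,[(ce[i].round(1).tolist(),int(st[i,4])) for i in range(1,n) if st[i,4]>100])
    h,s,v=cv2.split(cv2.cvtColor(im,cv2.COLOR_RGB2HSV))
    g=(v>70).astype(np.uint8);g[:222]=0;g[246:]=0;g[:,:235]=0;g[:,320:]=0;print('hook',np.argwhere(g).mean(0).round(1),g.sum())
    b=(h>50)&(h<80)&(s>200)&(v>80);b[:220]=0;b[245:]=0;b[:,:140]=0;b[:,180:]=0;print('bar',np.argwhere(b).mean(0).round(1),b.sum())
E
```

```text
[ 445.6 -362.3  163.2] [-3.142e+00 -1.000e-03  1.290e-01] 33.97900991877518 [0.  0.4 0.2] 19.55
sp -90 168 [-13.9  13.1] z 34.4
sp -80 93 [-15.9  15. ] z 34.4
sp -70 160 [-13.7  13.9] z 34.4
sp -60 152 [-8.6  6.9] z 34.7
sp -50 165 [-8.5  7.4] z 35.1
sp -40 194 [-9.   7.7] z 35.3
sp -30 174 [-8.3  6.8] z 35.0
sp -20 175 [-8.2  6.7] z 34.9
sp -10 179 [-8.1  6.7] z 34.9
sp 0 175 [-7.2  6.7] z 34.9
sp 10 175 [-7.1  6.6] z 34.8
sp 20 176 [-7.1  6.6] z 34.8
sp 30 203 [-8.5  8.2] z 35.1
sp 40 205 [-8.4  8.1] z 34.9
sp 50 245 [-12.4  11.1] z 34.8
sp 60 372 [-15.1  15.1] z 34.7
sp 70 396 [-14.2  17.2] z 34.8
sp 80 222 [-13.4  17.3] z 34.7
sp 90 110 [-11.6  17.2] z 34.6
top0 [([244.6, 83.6], 3021), ([359.2, 89.6], 1401), ([330.1, 88.8], 212), ([354.6, 88.8], 217), ([235.5, 120.0], 180), ([268.7, 124.8], 317), ([319.9, 126.6], 149), ([369.1, 146.8], 173), ([381.0, 205.9], 403), ([356.4, 272.5], 179)]
hook [232.7 285.7] 317
bar [nan nan] 0
t9 [([244.6, 83.6], 2995), ([359.1, 89.8], 1395), ([330.1, 88.8], 213), ([354.5, 88.8], 218), ([235.3, 120.2], 183), ([268.6, 124.8], 317), ([320.1, 126.6], 155), ([369.1, 146.8], 173), ([362.3, 226.1], 152), ([356.3, 272.3], 186)]
hook [232.8 270.9] 1334
bar [nan nan] 0<stdin>:10: RuntimeWarning: Mean of empty slice.
  ret = um.true_divide(
```

```bash
python3 -c "
from cell import *
print(finish_job())"
```

```text
the job is handed in; nothing more can be done
None
```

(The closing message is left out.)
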